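Swing a brass bar about the post into the sawing jig

TASK

Slide the brass bar flat along the black jig plate, without lifting it, until its heel end is tucked into the corner between the red-topped post and the grey heel stop, then swing the bar about that post, past the white spring roller, into line against the copper fence. Press it firmly home against the fence for half a second or more, with about 16 N and never more than 28 N against fence or post so that the soft metal is not marked, then let go and leave it held by the roller. Leave the box of stones, the ingot and the jar where they are.

Things in the scene. Friction and masses are not known exactly. Their poses are not given: they have to be found in the camera images.
- jig: fixed slick black jig plate 300 mm (x -160 to +140) by 380 mm (y -190 to +190), 10 mm thick. Origin on the table under the middle of the seated bar; jig x points towards the fence (away from the robot at yaw 0), jig y along the fence from heel stop to roller. When home, the bar lies along jig y, heel face on the heel stop, side on the fence
- heel_stop (a point): fixed to the jig: middle of the heel stop's face towards the bar, 8 mm above the plate, at jig x 12, y -115 mm. The stop is a grey block 80 mm (x) by 22 mm (y), 16 mm high above the plate
- post: fixed upright steel post with a red top, 16 mm diameter, 28 mm high above the plate; origin on its axis at plate level, at jig x -18.5, y -85 mm. The bar passes on its +x side, between post and fence line; when the bar is home there is 1.5 mm of play between bar and post
- fence: fixed copper fence block, 110 mm long along jig y (y 0 to 110 mm), 20 mm thick, 14 mm high above the plate; origin at plate level in the middle of the face that the bar comes to lie against (the plane jig x = +9 mm), same axes as the jig
- catch (a joint): travel of the spring roller, m: 0 = fully sprung out, grows as it is pushed along jig +y (stop at 7 mm). Damped spring, 3.4 N at 0 plus 0.4 N per mm. The swinging bar's free end pushes it back about 3 mm (roughly 5 to 10 N of push on the bar); it then springs in behind the bar's near edge, reads under 1 mm, and holds the bar on fence and heel stop
- roller (a point): axis of the white roller, at plate level (moves with the catch); 18 mm diameter, 14 mm high, turns freely; with the catch at 0 at jig x -15, y 120.7 mm. Behind it (+y) a fixed grey housing 14 mm high, jig x -36 to -4, y 135 to 169 mm
- bar: loose square brass bar 18 x 18 x 230 mm, about 0.6 kg, flat on the plate. Origin under the middle of its heel end; bar y points from heel to free end, +x is the side that goes to the fence, z up. Starts turned 0.42 to 0.62 rad counter-clockwise from the jig (free end towards the robot), heel 20 to 60 mm short of the corner and on the fence side of the post
- bar_corner (a point): heel corner of the bar on its post side (-9 mm bar x, at the heel face), at mid height: the corner that goes to the heel stop
- bar_middle (a point): middle of the bar
- bar_free_end (a point): middle of the bar's free end face
- stone_box: loose open black box of pale stones, 54 x 54 x 20 mm, on the plate behind the fence; origin under its centre; leave alone
- ingot: loose pale metal ingot 26 x 65 x 14 mm, on the plate behind the heel stop and fence; origin under its centre; leave alone
- jar: loose glass jar with a blue cap, 40 mm diameter, 48 mm high, on the robot's side of the plate near the heel; origin under its centre; leave alone
Mind the look-alikes: they are no part of the job. Of the things that look like the bar, the smaller one is meant.

How it is judged:
On the way, in this order (a step that is already met when the one before it is completed fails the run):
1. the bar, still turned well out of line (more than 0.2 rad), has its heel corner within 9 mm of the heel stop and its side within 4 mm of the post (x of post in the frame of bar above -0.021 m and angle between the y axis of bar and the y axis of jig, either way round above 0.2 rad and y of bar_corner in the frame of jig below -0.106 m), for 0.1 s.
2. the bar is in line, behind the roller, and pressed on the fence with more than 12 N for half a second (angle between the y axis of bar and the y axis of jig, either way round below 0.025 rad and y of bar in the frame of jig below -0.112 m and x of bar_free_end in the frame of jig above -0.003 m and x of bar in the frame of jig above -0.004 m and value of joint catch below 0.0024 m and contact force between bar and fence above 12 N), for 0.5 s.
At the end, for the whole second after the job is handed in: The bar lies flat and still on the plate, within 0.025 rad of the fence line, heel face within 3 mm of the heel stop, free end within 3 mm and heel within 4 mm of the fence line, the roller sprung back in behind it (catch below 2.4 mm) (angle between the y axis of bar and the y axis of jig, either way round below 0.025 rad and y of bar in the frame of jig below -0.112 m and x of bar_free_end in the frame of jig above -0.003 m and x of bar in the frame of jig above -0.004 m and value of joint catch below 0.0024 m and z of bar in the frame of jig below 0.013 m and angle between bar's own z axis and vertical below 0.03 rad and linear speed of bar below 0.01 m/s); the robot touches nothing.
It fails at once if the bar is pressed on the fence with more than 28 N (contact force between bar and fence above 28 N).
It fails at once if the bar is pressed on the post with more than 28 N (contact force between bar and post above 28 N).
It fails at once if the bar is lifted more than 10 mm off the plate (z of bar_middle in the frame of jig above 0.029 m).
It fails at once if the stone box, ingot or jar is moved more than 15 mm (distance of any of stone_box, ingot, jar from where it was at the start of the episode above 0.015 m).
It also fails if it takes over 61 s, if anything falls off the work surface, if the arm or the gripper's body presses on something with over 40 N, if the wrist force passes 120 N, or if a joint passes its speed limit or range.

ROBOT

A 7-joint arm with a two-finger parallel gripper is mounted at the origin on the work surface. World frame = base frame: x ahead of the robot, y to its left, z up, the work surface at z = 0. Lengths are in m, angles in rad, forces in N, time in s.
With the tool pointing down it reaches from about 0.4 to 0.875 m from the base axis. Payload 19.3 kg.
Tool frame: the origin (TCP) lies between the finger pads; the fingertips stand 8 mm ahead of it and the grasp point (between the pads) lies 11 mm behind it (tip_extent is the z of the fingertips in the tool frame, in m); z points along the fingers, y is the direction in which the jaws open and shut (so a half turn about z gives the same grasp; the last joint's range is limited). The gripper opens to 85 mm and grips with 20 to 120 N. Pads are 22 mm wide; open, the fingers measure 114 mm over their backs; the gripper's body (76 mm by 85 mm) begins 54 mm behind the grasp point. The pads swing forward as they close: fully open they stand 13 mm farther back than shut.
Start: joints at [-1.204, 0.521, -0.036, 1.599, 0.021, 1.021, -0.113], TCP at [0.264, 0.566, 0.239] pointing down, gripper open.
Joint ranges: [-2.91, 2.91], [-0.3, 2.13], [-1.5, 1.42], [0.17, 2.43], [-1.26, 4.41], [0.16, 1.93], [-2.52, 2.52]. Speed limits (rad/s): [1.89, 1.89, 2.39, 2.39, 3.01, 3.01, 3.01].

INTERFACE

Orientations are given as a rotation vector (axis times angle).
In Python, from plant import sense, capture, sign_off, tip_extent gives the robot as it stands.
- The arm moves only by the shell command python3 -m handwheel 'ROWS'. ROWS is JSON, a list of rows, each a list of 7 numbers: the shift along the world's x, y, z in mm, then the turn, a rotation vector about the world's x, y, z in rad, then the opening, from -1 (shut) to 1 (fully open). In form: [[dx, dy, dz, ax, ay, az, fingers], ...]. A call has 1 to 10 rows; each row shifts and turns the commanded pose from where the row before left it; what a row does not reach is not made up. A row lasts 1/8 s, in which the tool goes at most 62.5 mm and 10.7 degrees, less where a joint would pass 70% of its speed; a pose out of reach is approached as far as the arm can. A call with a gripper value outside its range is refused whole. The fingers move at their own pace and stop on an object; the grip force is fixed at half the most. Time passes only in rows, so rows that do not move let the fingers close. It gives the time, the measured TCP pose, the force and the opening at its end, in the units of the state.
- sense(): the state, without advancing time (a new reading comes with each control period).
- capture(name): name is "scene" or "side" or "wrist"; returns a dict with "image" (400x640x3 uint8, red, green, blue), "fx", "fy", "cx", "cy" (pixels), "dist" ([k1, k2, p1, p2, k3] as OpenCV has them; the pictures are not rectified), "R" (3x3) and "t" (3): a world point X has camera coordinates R X + t; the wrist camera has in their place "mount" (4x4, takes a point from camera to tool coordinates, whose origin is the TCP and whose axes are the flange's). Camera axes: x right, y down, z forward; pixel columns grow to the right and rows downward; lengths in m; the calibration is good to about 2 mm. A picture is of the moment at which its call begins: read the wrist's pose just before it. There is no depth.
- sign_off(): hands the job in, once; it reports no verdict.
The state is a dict: "clock": time; "q": joint angles; "joint_velocities": joint speeds; "joint_efforts": joint torques, N m; "tool_pos": TCP position; "ee_rot": TCP orientation; "wrist_force": force on the tool from outside, world axes, zero at the start; "torque": the same for the moment, N m; "grip_width": opening from 0.0 (shut) to 1.0 (fully open).
Only numpy, scipy, OpenCV 4.12 (cv2) and the standard library are available. Lean on these libraries where they do the work, as an engineer would, in place of code of your own. Each camera call takes 0.05 s, during which the arm holds its last target. There are 200 camera calls.

## Working session

There is one attempt and no reset: what is moved stays moved. The work goes in short steps, Python scripts to look and compute and a shell command to move; the robot and the scene stay as the last step left them, time stands still between calls to the robot, and variables do not carry over. Pictures are saved under pics/ and viewed, on a budget of 15 in all, crops included, one or two more only if the job needs it, and the job is handed in when it is done.

```bash
ls; mkdir -p pics; python3 - <<'E'
from plant import *
import cv2
print(sense()); print(tip_extent)
for n in("scene","side"):
    c=capture(n); cv2.imwrite(f"pics/{n}0.png",c["image"][:,:,::-1])
    print({k:v for k,v in c.items() if k!="image"})
E
```

```text
pics
{'clock': 0.0, 'q': array([-1.2041885 ,  0.5220343 , -0.03632651,  1.59994502,  0.02118764,
        1.02110124, -0.11280462]), 'joint_velocities': array([ 1.04814683e-03,  1.31325526e-03, -1.13919498e-03,  6.20195998e-05,
       -7.02247769e-04, -8.92539689e-04,  7.28532771e-04]), 'joint_efforts': array([ 6.16527559e-04, -9.27101541e+01,  1.98100895e+00, -3.69941676e+01,
        1.80198450e-02,  7.83811585e-03, -1.86190562e-05]), 'tool_pos': array([0.26430683, 0.5660316 , 0.23873564]), 'ee_rot': array([-6.80691939e-01, -3.06678536e+00,  1.71173839e-03]), 'wrist_force': array([-0.15705962,  0.59456927,  0.6898853 ]), 'torque': array([-0.03258111,  0.04788632, -0.00095648]), 'grip_width': 1.0056354418894837}
0.008
{'fx': 474.07192436612536, 'fy': 474.07192436612536, 'cx': 323.9921421064439, 'cy': 201.9158630674856, 'dist': array([-0.0908375,  0.       ,  0.       ,  0.       ,  0.       ]), 'R': array([[-0.16083045,  0.9869739 , -0.00400995],
       [ 0.83625838,  0.13411073, -0.53168245],
       [-0.52421892, -0.08886408, -0.84693429]]), 't': array([ 0.09224528, -0.47896483,  1.24599394])}
{'fx': 384.39878866408964, 'fy': 384.39878866408964, 'cx': 325.5422583644813, 'cy': 204.25420300944333, 'dist': array([-0.07889252,  0.        ,  0.        ,  0.        ,  0.        ]), 'R': array([[ 0.81110605, -0.58489839, -0.00092001],
       [-0.3095278 , -0.42790103, -0.8491721 ],
       [ 0.49628572,  0.68905339, -0.52811542]]), 't': array([-0.4718879 ,  0.2128702 ,  0.55914667])}
```

View pics/scene0.png

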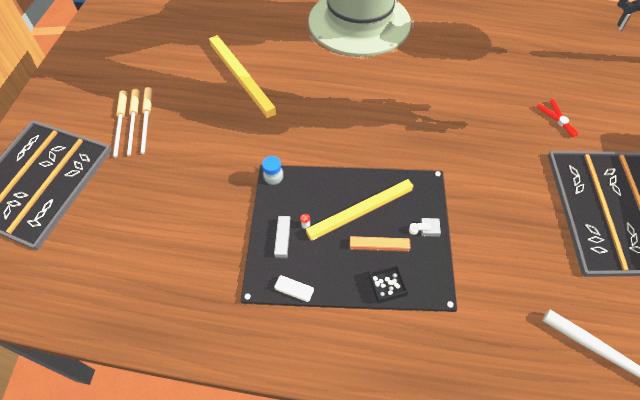

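View pics/side0.png

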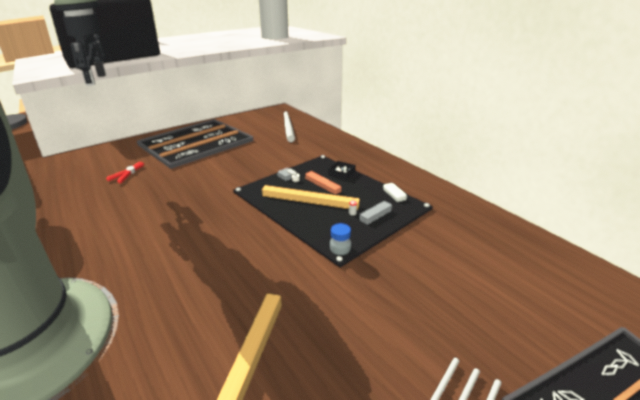

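The scene view shows the plate, with corners near (262,166), (442,170), (455,309) and (242,303). Two things look like the bar. One lies on the plate, (307,237) to (412,183). The other lies on the table, (212,40) to (272,113), and is larger and off the jig. The one on the plate is the bar; I'll confirm it in an enlarged crop.

```bash
cat > h.py <<'E'
import numpy as np, cv2
from plant import *
def und(c,uv):
    K=np.array([[c["fx"],0,c["cx"]],[0,c["fy"],c["cy"]],[0,0,1]])
    return cv2.undistortPoints(np.array(uv,float).reshape(-1,1,2),K,np.array(c["dist"])).reshape(-1,2)
def pose(c,s=None):
    if "R" in c: return np.array(c["R"]),np.array(c["t"])
    T=np.eye(4);T[:3,:3]=cv2.Rodrigues(np.array(s["ee_rot"]))[0];T[:3,3]=s["tool_pos"]
    M=np.linalg.inv(T@np.array(c["mount"])); return M[:3,:3],M[:3,3]
def at(c,uv,z,s=None):
    R,t=pose(c,s); n=und(c,uv); d=np.c_[n,np.ones(len(n))]@R; o=-R.T@t
    return o+d*((z-o[2])/d[:,2])[:,None]
def proj(c,X,s=None):
    R,t=pose(c,s);K=np.array([[c["fx"],0,c["cx"]],[0,c["fy"],c["cy"]],[0,0,1]])
    return cv2.projectPoints(np.array(X,float).reshape(-1,1,3),cv2.Rodrigues(R)[0],t,K,np.array(c["dist"]))[0].reshape(-1,2)
E
python3 - <<'E'
from h import *
c=capture("scene"); im=c["image"][155:320,235:470,::-1]
cv2.imwrite("pics/crop1.png",cv2.resize(im,None,fx=3.4,fy=3.4,interpolation=cv2.INTER_CUBIC))
print(at(c,[(262,166),(442,170),(455,309),(242,303)],.01))
E
```

```text
[[ 0.51250077 -0.14019618  0.01      ]
 [ 0.46341926  0.22931097  0.01      ]
 [ 0.76014864  0.26160243  0.01      ]
 [ 0.8077531  -0.10713027  0.01      ]]
```

View pics/crop1.png

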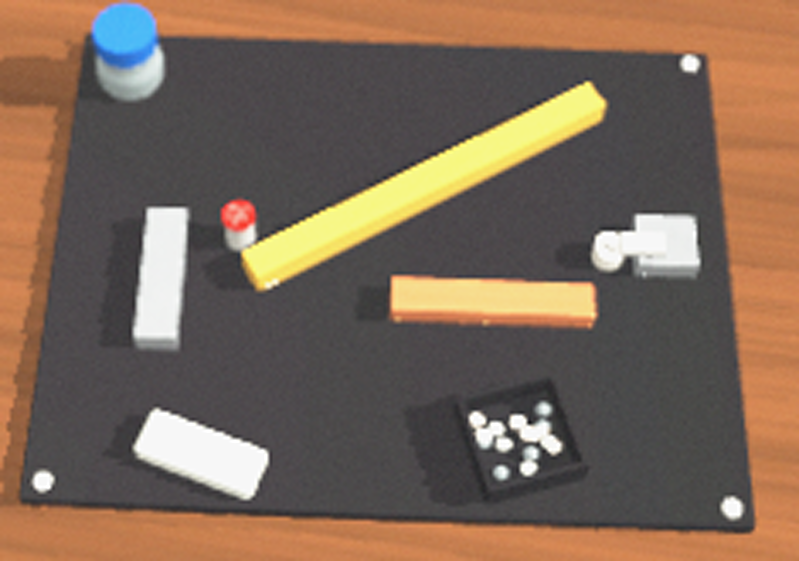

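The crop shows the post's red top at (238,215), the heel stop from (147,208) to (178,342), and the copper fence from (390,277) to (596,285). The roller is at (607,240) and the bar runs from heel (250,265) to free end (597,92). The bar on the plate is the slim one, with its heel at the post, so it is the bar meant.

```bash
python3 - <<'E'
from h import *
from scipy.optimize import least_squares
c=capture("scene"); f=lambda p:(np.array(p,float)+.5)/3.4-.5+[235,155]
P=[(-160,-190,10),(-160,190,10),(140,190,10),(140,-190,10),(-18.5,-85,38),(-28,-137,26),(-28,-115,26),(52,-115,26),(52,-137,26),(9,0,24),(9,110,24)]
U=f([(95,37),(707,54),(752,529),(22,500),(238,215),(147,208),(188,208),(178,342),(135,342),(391,277),(596,285)])
P=np.array(P)/1000
def J(q,P):
    a=q[2];R=np.array([[np.cos(a),-np.sin(a),0],[np.sin(a),np.cos(a),0],[0,0,1]]);return P@R.T+[q[0],q[1],0]
r=least_squares(lambda q:(proj(c,J(q,P))-U).ravel(),[.63,.06,.13],loss="soft_l1")
q=r.x;print("jig",q);print(np.round(proj(c,J(q,P))-U,1))
# bar: top edges line points
B=np.array([(-9,0,28),(9,0,28),(-9,230,28),(9,230,28)])/1000
UB=f([(242,250),(261,274),(587,82),(605,103)])
rb=least_squares(lambda b:(proj(c,J(b,B))-UB).ravel()if 1 else 0,[.63,.0,.6])
b=rb.x; print("bar",b);print(np.round(proj(c,J(b,B))-UB,1))
Ri=np.array([[np.cos(q[2]),np.sin(q[2])],[-np.sin(q[2]),np.cos(q[2])]])
print("bar in jig",Ri@(b[:2]-q[:2])*1000,b[2]-q[2])
print("corner in jig",Ri@(J(b,np.array([[-.009,0,0]]))[0,:2]-q[:2])*1000)
pj=J(q,np.array([[-.0185,-.085,0]]))[0,:2]-b[:2]
print("post in bar",np.cos(b[2])*pj[0]+np.sin(b[2])*pj[1],-np.sin(b[2])*pj[0]+np.cos(b[2])*pj[1])
print("jar",Ri@(at(c,f([(127,25)]),.058)[0,:2]-q[:2])*1000)
E
```

```text
jig [0.64536052 0.06148703 0.11844589]
[[-2.9 -1.3]
 [ 0.3 -0.2]
 [ 2.1  0.1]
 [-0.9  0.5]
 [ 0.5  0.3]
 [ 0.5  0.2]
 [-0.1  0.6]
 [-0.7 -0.7]
 [-0.1 -1.1]
 [ 0.6  0.3]
 [-0.3 -0. ]]
bar [ 0.6595273  -0.01540623  0.67496722]
[[ 0.1  0.1]
 [-0.8  0.4]
 [ 0.4 -0.5]
 [ 0.3 -0.2]]
bar in jig [  4.98110577 -78.02857902] 0.5565213330451045
corner in jig [ -2.66077444 -82.78270006]
post in bar -0.02362030851235518 0.006484139446829047
jar [-131.08229919 -156.52146628]
```

```bash
cat >> h.py <<'E'
Q=np.array([.64536,.06149,.11845])
def loc(q,p):
    a=q[2];return np.array([q[0]+np.cos(a)*p[0]-np.sin(a)*p[1],q[1]+np.sin(a)*p[0]+np.cos(a)*p[1]])
def inv(q,p):
    a=q[2];d=np.array(p)-q[:2];return np.array([np.cos(a)*d[0]+np.sin(a)*d[1],-np.sin(a)*d[0]+np.cos(a)*d[1]])
def yaw(s):
    R=cv2.Rodrigues(np.array(s["ee_rot"]))[0];return np.arctan2(R[1,1],R[0,1]),R
E
python3 - <<'E'
from h import *
s=sense();y,R=yaw(s);print(y,R.round(3))
b=np.array([.6595,-.0154,.675])
d=(b[2]-y+np.pi/2)%np.pi-np.pi/2
print("yaw turn",d,d-np.pi)
m=loc(b,(0,.105));print(m,(m-s["tool_pos"][:2])*1000)
E
```

```text
1.1339394125079514 [[-0.906  0.423 -0.   ]
 [ 0.423  0.906 -0.001]
 [-0.    -0.001 -1.   ]]
yaw turn -0.45893941250795134 -3.6005320660977445
[0.59388578 0.06657423] [ 329.51965087 -499.56038662]
```

```bash
python3 -m handwheel '[[33,-50,-5,0,0,-0.046,0],[33,-50,-10,0,0,-0.046,0],[33,-50,-10,0,0,-0.046,0],[33,-50,-10,0,0,-0.046,0],[33,-50,-10,0,0,-0.046,0],[33,-50,-10,0,0,-0.046,0],[33,-50,-10,0,0,-0.046,0],[33,-50,-10,0,0,-0.046,0],[33,-50,-10,0,0,-0.046,0],[32,-50,-10,0,0,-0.045,0]]' && python3 -m handwheel '[[0,0,0,0,0,0,0],[0,0,0,0,0,0,0]]'
python3 - <<'E'
from h import *
s=sense();c=capture("wrist");cv2.imwrite("pics/w1.png",c["image"][:,:,::-1])
print(s["tool_pos"],yaw(s)[0],s["grip_width"],s["wrist_force"],s["clock"])
b=np.array([.6595,-.0154,.675])
for p in [(-.009,0),(.009,0),(-.009,.23),(.009,.23)]: print(proj(c,[*loc(b,p),.028],s).round(1))
print("post",proj(c,[*loc(Q,(-.0185,-.085)),.038],s), "fence",proj(c,[*loc(Q,(.009,0)),.024],s),"roller",proj(c,[*loc(Q,(-.015,.1207)),.024],s))
E
```

```text
clock: 1.45
tool_pos: [0.5943, 0.0647, 0.1439]
ee_rot: [-1.362, -2.831, -0.0]
wrist_force: [1.0, 1.0, 0.9]
grip_width: 0.499
clock: 1.7
tool_pos: [0.5931, 0.0665, 0.144]
ee_rot: [-1.36, -2.831, 0.0]
wrist_force: [0.5, 0.6, -0.1]
grip_width: 0.498
[0.59314637 0.06654842 0.14402302] 0.675003584178186 0.498091265803551 [ 0.48028744  0.57162811 -0.11450105] 1.7
[[306.2 310.2]]
[[325.7 310.1]]
[[303.4  32.1]]
[[328.9  32.1]]
post [[289.36512082 310.99086449]] fence [[367.31455286 244.95981433]] roller [[431.40781509 107.17748109]]
```

View pics/w1.png

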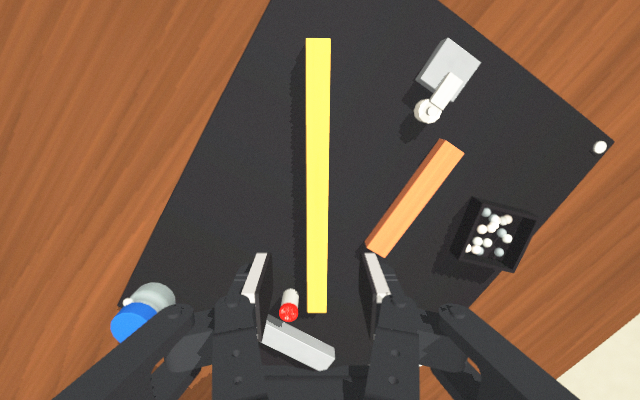

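The wrist view shows bar top-face corners at heel (307,312)/(327,312) and free end (306,38)/(331,38). The post top is at (289,312), the fence corner at (367,248) and the roller at (428,112), all within a few pixels of prediction. I'll refit both poses in this frame.

```bash
cat >> h.py <<'E'
from scipy.optimize import least_squares
def fit(c,s,P,U,q0):
    P=np.array(P)/1000;g=lambda q:(proj(c,[[*loc(q,p[:2]),p[2]] for p in P],s)-np.array(U)).ravel()
    r=least_squares(g,q0);return r.x,r.fun.reshape(-1,2).round(1)
def report(q,b):
    print("bar in jig",inv(q,b[:2])*1000,"ang",b[2]-q[2],"corner",inv(q,loc(b,(-.009,0)))*1000,"post in bar",inv(b,loc(q,(-.0185,-.085)))*1000)
E
python3 - <<'E'
from h import *
s=sense();c=capture("wrist")
q,e=fit(c,s,[(-18.5,-85,38),(9,0,24),(9,110,24),(29,110,24),(-28,-115,26)],[(289,312),(366,248),(443,139),(464,153),(267,318)],Q);print(q,e)
b,e=fit(c,s,[(-9,0,28),(9,0,28),(-9,230,28),(9,230,28)],[(307,312),(327,312),(306,38),(331,38)],[.6595,-.0154,.675]);print(b,e)
report(q,b); m=loc(b,(0,.105));print((m-s["tool_pos"][:2])*1000)
E
```

```text
[0.64551292 0.06029774 0.11990107] [[-0.8  0.5]
 [-0.1 -1.4]
 [ 2.2 -0.7]
 [ 0.7 -1.2]
 [-2.5  4.7]]
[ 0.66239838 -0.01654438  0.67310206] [[ 0.3  1. ]
 [-0.3  1.1]
 [-0.2 -0.7]
 [ 0.2 -0.6]]
bar in jig [  7.57284255 -78.31016416] ang 0.5532009869025201 corner [ -0.08478083 -83.03888536] post in bar [-25.6989308    8.00699554]
[ 3.86355553 -1.73995672]
```

```bash
python3 -m handwheel '[[3,-1,-30,0,0,0,0],[0,0,-40,0,0,0,0],[0,0,-30,0,0,0,0],[0,0,-10,0,0,0,0],[0,0,-8,0,0,0,0],[0,0,0,0,0,0,0]]'
python3 - <<'E'
from h import *
s=sense();c=capture("side");print(s["tool_pos"])
p=proj(c,[s["tool_pos"]])[0].astype(int);print(p)
im=c["image"][p[1]-60:p[1]+60,p[0]-80:p[0]+80,::-1];cv2.imwrite("pics/s1.png",cv2.resize(im,None,fx=5,fy=5,interpolation=cv2.INTER_CUBIC))
E
```

```text
clock: 2.55
tool_pos: [0.5966, 0.0656, 0.0268]
ee_rot: [1.36, 2.832, 0.001]
wrist_force: [0.4, -0.1, 1.5]
grip_width: 0.503
[0.59664947 0.06564987 0.02678301]
[314 194]
```

View pics/s1.png

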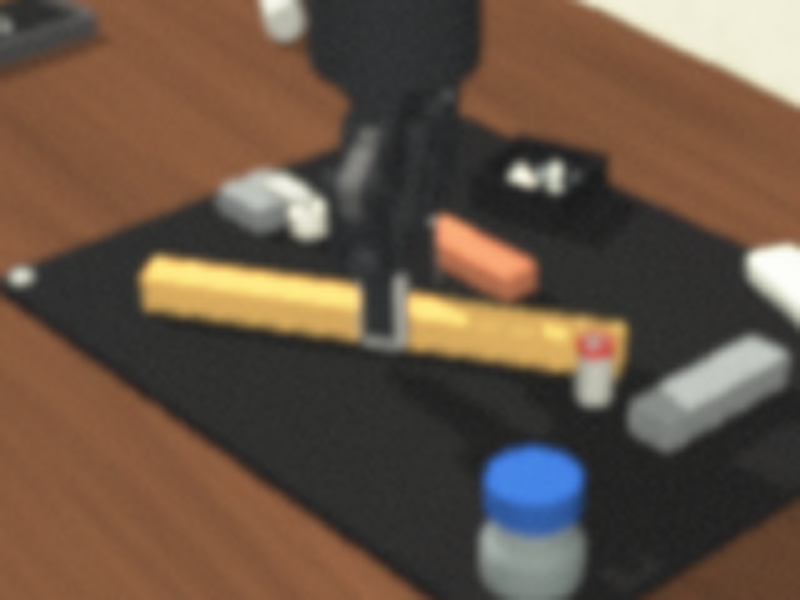

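The side crop shows the fingers astride the bar (near finger at (385,310)), with the tips just above the plate. Closing now.

```bash
python3 -m handwheel '[[0,0,-1,0,0,0,-1],[0,0,0,0,0,0,-1],[0,0,0,0,0,0,-1],[0,0,0,0,0,0,-1],[0,0,0,0,0,0,-1]]'
python3 - <<'E'
from h import *
# jig shift -> world mm
a=Q[2]
for d in [(10.2,-29),(1,0),(0,1)]: print(np.cos(a)*d[0]-np.sin(a)*d[1],np.sin(a)*d[0]+np.cos(a)*d[1])
E
```

```text
clock: 3.22
tool_pos: [0.5968, 0.0654, 0.0261]
ee_rot: [1.361, 2.831, 0.001]
wrist_force: [-1.2, 0.6, 7.4]
grip_width: 0.185
13.555551681058022 -27.591430166306438
0.9929929970897301 0.11817321071526812
-0.11817321071526812 0.9929929970897301
```

```bash
python3 -m handwheel '[[1.5,-3.5,0.5,0,0,0,-1],[2,-4,0,0,0,0,-1],[2,-4,0,0,0,0,-1],[2,-4,0,0,0,0,-1],[2,-4,0,0,0,0,-1],[0,0,0,0,0,0,-1]]'
python3 -m handwheel '[[1,-2,0,0,0,0,-1],[0,0,0,0,0,0,-1]]'
python3 - <<'E'
from h import *
s=sense();c=capture("wrist");cv2.imwrite("pics/w2.png",cv2.resize(c["image"][200:400,240:400,::-1],None,fx=3,fy=3,interpolation=cv2.INTER_CUBIC)); c=capture("scene");cv2.imwrite("pics/sc2.png",cv2.resize(c["image"][160:270,260:440,::-1],None,fx=4.4,fy=4.4,interpolation=cv2.INTER_CUBIC))
E
```

```text
clock: 3.98
tool_pos: [0.6065, 0.0452, 0.0261]
ee_rot: [1.361, 2.83, 0.0]
wrist_force: [0.9, -0.5, 4.6]
grip_width: 0.189
clock: 4.22
tool_pos: [0.6072, 0.0438, 0.0261]
ee_rot: [1.361, 2.831, 0.001]
wrist_force: [-1.2, 2.0, 6.6]
grip_width: 0.193
```

View pics/sc2.png

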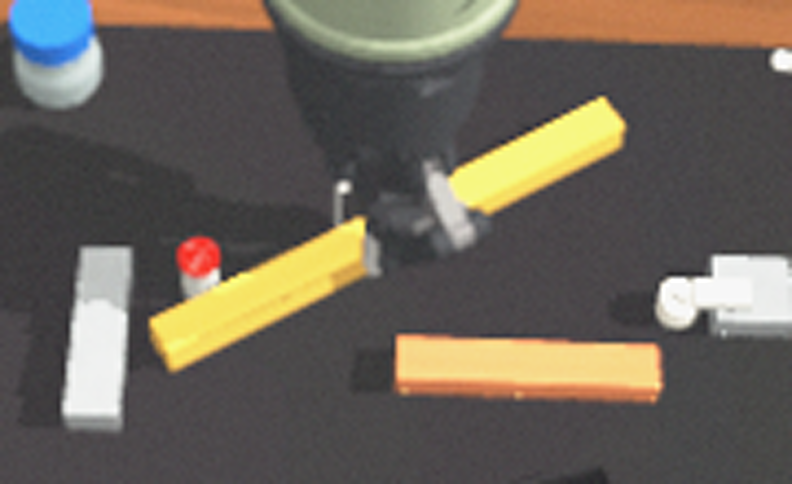

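Scene crop: the heel corners are at (150,320)/(171,350), the free end at (603,97)/(625,122), and the post top at (199,257), with the bar just beside it. Measuring again.

```bash
python3 - <<'E'
from h import *
c=capture("scene"); f=lambda p:(np.array(p,float)+.5)/4.4-.5+[260,160]
q,e=fit(c,None,[(-18.5,-85,38),(9,0,24),(9,110,24),(-28,-115,26),(52,-115,26)],f([(199,257),(396,335),(661,345),(132,247),(122,418)]),Q);print(q,e.tolist())
b,e=fit(c,None,[(-9,0,28),(9,0,28),(-9,230,28),(9,230,28)],f([(150,320),(171,350),(603,97),(625,122)]),[.66,-.03,.67]);print(b,e.tolist())
report(q,b);report(Q,b)
E
```

```text
[0.64439899 0.06134594 0.12362234] [[0.2, -0.1], [0.7, 0.2], [-0.2, -0.3], [0.2, 0.5], [-0.9, -0.2]]
[ 0.67096849 -0.03617177  0.67938338] [[0.1, -0.3], [-0.1, 0.3], [-0.1, -0.5], [0.1, 0.4]]
bar in jig [  14.34205153 -100.04972284] ang 0.5557610413425225 corner [   6.69655901 -104.79803245] post in bar [-19.95921284  30.11186359]
bar in jig [  13.88805164 -100.00368853] ang 0.5609333779410979 corner [   6.26722114 -104.79147951] post in bar [-19.44325857  29.93419875]
```

```bash
python3 -m handwheel '[[1,-2,0,0,0,0,-1],[1,-2,0,0,0,0,-1],[0,0,0,0,0,0,-1]]'
python3 -m handwheel '[[1,-1.8,0,0,0,0,-1],[0,0,0,0,0,0,-1]]'
python3 -m handwheel '[[1,-1.8,0,0,0,0,-1],[0,0,0,0,0,0,-1]]'
```

```text
clock: 4.75
tool_pos: [0.6092, 0.0398, 0.0261]
ee_rot: [1.361, 2.831, 0.001]
wrist_force: [-1.2, 2.7, 6.4]
grip_width: 0.19
clock: 5.0
tool_pos: [0.6102, 0.0381, 0.0261]
ee_rot: [1.361, 2.831, 0.001]
wrist_force: [-0.9, 2.9, 5.9]
grip_width: 0.19
clock: 5.25
tool_pos: [0.6112, 0.0363, 0.0261]
ee_rot: [1.36, 2.831, 0.001]
wrist_force: [-2.3, 3.0, 6.5]
grip_width: 0.187
```

```bash
python3 -m handwheel '[[0.1,-1,0,0,0,0,-1],[0,0,0,0,0,0,-1]]'
python3 -m handwheel '[[0,-0.8,0,0,0,0,-1],[0,0,0,0,0,0,-1]]'
python3 - <<'E'
from h import *
c=capture("scene");cv2.imwrite("pics/sc3.png",cv2.resize(c["image"][160:270,260:440,::-1],None,fx=4.4,fy=4.4,interpolation=cv2.INTER_CUBIC))
E
```

```text
clock: 5.5
tool_pos: [0.6114, 0.0354, 0.0261]
ee_rot: [1.36, 2.831, 0.001]
wrist_force: [-0.9, 3.5, 6.0]
grip_width: 0.189
clock: 5.75
tool_pos: [0.6114, 0.0347, 0.0261]
ee_rot: [1.36, 2.831, 0.001]
wrist_force: [-1.3, 3.7, 6.2]
grip_width: 0.188
```

View pics/sc3.png

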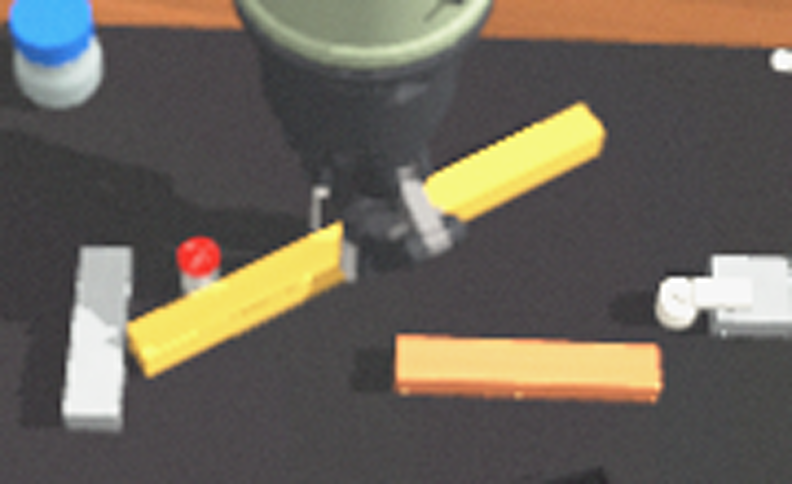

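Scene crop: the heel corner is at (128,326), nearly on the stop's face (x≈127), and the bar's side passes close to the post base (200,290). Checking the post gap.

```bash
python3 - <<'E'
from h import *
c=capture("scene"); f=lambda p:(np.array(p,float)+.5)/4.4-.5+[260,160]
b,e=fit(c,None,[(-9,0,28),(9,0,28),(-9,230,28),(9,230,28)],f([(128,326),(149,356),(582,102),(605,129)]),[.66,-.03,.67]);print(b,e.tolist())
report([.6444,.06135,.1236],b);report(Q,b)
E
```

```text
[ 0.67538492 -0.04488279  0.67899353] [[0.0, -0.3], [-0.2, 0.4], [0.1, -0.3], [0.1, 0.1]]
bar in jig [  17.65157929 -109.24235391] ang 0.5553935283438065 corner [  10.00434223 -113.98785338] post in bar [-17.93529105  39.66048088]
bar in jig [  17.24412332 -109.17557273] ang 0.5605435283438065 corner [   9.62142688 -113.96039237] post in bar [-17.42120515  39.47913727]
```

```bash
python3 -m handwheel '[[-0.6,-0.4,0,0,0,0,-1],[0,0,0,0,0,0,-1]]'
python3 -m handwheel '[[-0.6,-0.2,0,0,0,0,-1],[0,0,0,0,0,0,-1]]'
python3 -m handwheel '[[-0.6,-0.2,0,0,0,0,-1],[0,0,0,0,0,0,-1]]'
```

```text
clock: 6.1
tool_pos: [0.611, 0.0341, 0.0261]
ee_rot: [1.36, 2.831, 0.001]
wrist_force: [2.3, 3.5, 6.2]
grip_width: 0.188
clock: 6.35
tool_pos: [0.6104, 0.0337, 0.0261]
ee_rot: [1.36, 2.83, 0.001]
wrist_force: [3.1, 1.9, 6.1]
grip_width: 0.186
clock: 6.6
tool_pos: [0.61, 0.0335, 0.0261]
ee_rot: [1.36, 2.83, 0.001]
wrist_force: [4.5, 1.7, 3.6]
grip_width: 0.187
```

```bash
python3 -m handwheel '[[0,0,0,0,0,0,-0.3],[0,0,0,0,0,0,0],[0,0,0,0,0,0,0],[0,0,10,0,0,0,0],[0,0,30,0,0,0,0],[0,0,25,0,0,0,-1],[0,0,0,0,0,0,-1]]'
python3 - <<'E'
from h import *
c=capture("scene");s=sense()
b=np.array([.6745,-.0455,.679])
print("tcp in bar",inv(b,s["tool_pos"][:2]),s["tool_pos"],s["wrist_force"])
m=loc(b,(-.040,.185));print((m-s["tool_pos"][:2])*1000)
cv2.imwrite("pics/sc4.png",cv2.resize(c["image"][160:270,260:440,::-1],None,fx=4.4,fy=4.4,interpolation=cv2.INTER_CUBIC))
E
```

```text
clock: 7.48
tool_pos: [0.6103, 0.0336, 0.0932]
ee_rot: [1.36, 2.829, 0.003]
wrist_force: [1.1, 0.2, -0.6]
grip_width: 0.084
tcp in bar [-0.00077954  0.102311  ] [0.60964051 0.03362897 0.09186532] [-0.2967156   0.35556254  0.49104406]
[-82.4513523   39.71762791]
```

```bash
python3 -m handwheel '[[-41,20,0,0,0,0,-1],[-41,20,0,0,0,0,-1],[0,0,0,0,0,0,-1],[0,0,-30,0,0,0,-1],[0,0,-27,0,0,0,-1],[0,0,-9,0,0,0,-1],[0,0,0,0,0,0,-1]]'
python3 - <<'E'
from h import *
c=capture("scene");s=sense()
cv2.imwrite("pics/sc5.png",cv2.resize(c["image"][160:270,260:440,::-1],None,fx=4.4,fy=4.4,interpolation=cv2.INTER_CUBIC))
E
```

```text
clock: 8.4
tool_pos: [0.5272, 0.0733, 0.0245]
ee_rot: [-1.361, -2.831, 0.001]
wrist_force: [-0.4, -0.0, 0.4]
grip_width: 0.0
```

View pics/sc5.png

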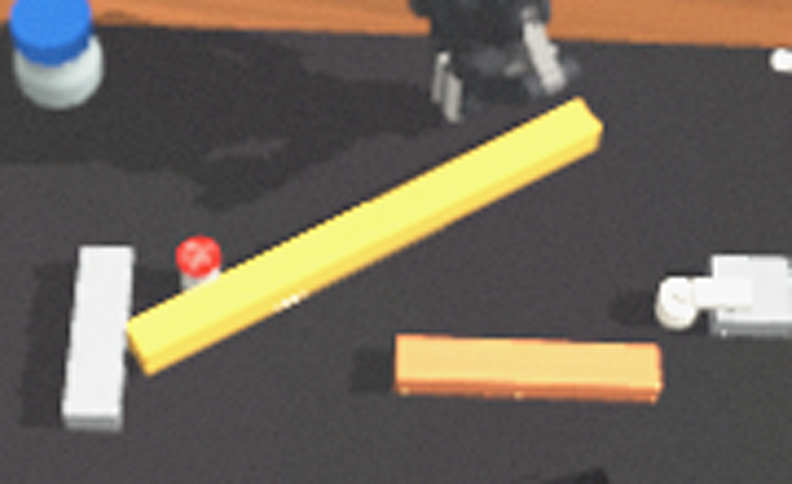

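The scene crop shows the shut fingers at (500,80), behind the bar's free half with a clear gap. The bar is unchanged, heel corner (128,326) and free end (582,97). Computing the swing arc.

```bash
python3 - <<'E'
from h import *
s=sense();p=loc(Q,(-.0185,-.085));b=.679
print("rel now",inv(np.array([*p,b]),s["tool_pos"][:2])*1000)
prev=s["tool_pos"][:2]
for th in list(np.arange(.679,.11,-.05)): 
    w=loc(np.array([*p,th]),(-.0065,.145));print(round(th-Q[2],3),((w-prev)*1000).round(1));prev=w
E
```

```text
rel now [-23.37126647 145.41839488]
0.561 [13.4 10.3]
0.511 [5.6 4.7]
0.461 [5.8 4.4]
0.411 [6.  4.1]
0.361 [6.2 3.8]
0.311 [6.4 3.5]
0.261 [6.5 3.1]
0.211 [6.7 2.8]
0.161 [6.8 2.5]
0.111 [6.9 2.1]
0.061 [7.  1.8]
0.011 [7.1 1.4]
```

```bash
python3 -m handwheel '[[3,2.4,0,0,0,0,-1],[3,2.4,0,0,0,0,-1],[1.6,1.2,0,0,0,0,-1],[0,0,0,0,0,0,-1]]'
```

```text
clock: 8.95
tool_pos: [0.535, 0.0798, 0.0249]
ee_rot: [1.36, 2.832, 0.0]
wrist_force: [0.6, -0.5, 0.3]
grip_width: -0.0
```

```bash
python3 -m handwheel '[[2.4,1.9,0,0,0,0,-1],[2.4,1.9,0,0,0,0,-1],[1,0.8,0,0,0,0,-1],[2.8,2.3,0,0,0,-0.025,-1],[2.8,2.3,0,0,0,-0.025,-1],[0,0,0,0,0,0,-1]]'
python3 -m handwheel '[[2.9,2.2,0,0,0,-0.025,-1],[2.9,2.2,0,0,0,-0.025,-1],[0,0,0,0,0,0,-1]]'
```

```text
clock: 9.7
tool_pos: [0.5465, 0.0891, 0.0248]
ee_rot: [1.431, 2.796, 0.0]
wrist_force: [0.5, -0.6, -0.9]
grip_width: -0.003
clock: 10.07
tool_pos: [0.5524, 0.0935, 0.0248]
ee_rot: [1.501, 2.759, 0.0]
wrist_force: [-0.1, 0.1, 0.6]
grip_width: -0.006
```

```bash
python3 - <<'E'
from h import *
c=capture("scene");s=sense()
cv2.imwrite("pics/sc6.png",cv2.resize(c["image"][160:270,260:440,::-1],None,fx=4.4,fy=4.4,interpolation=cv2.INTER_CUBIC))
E
```

```text
(no output)
```

View pics/sc6.png

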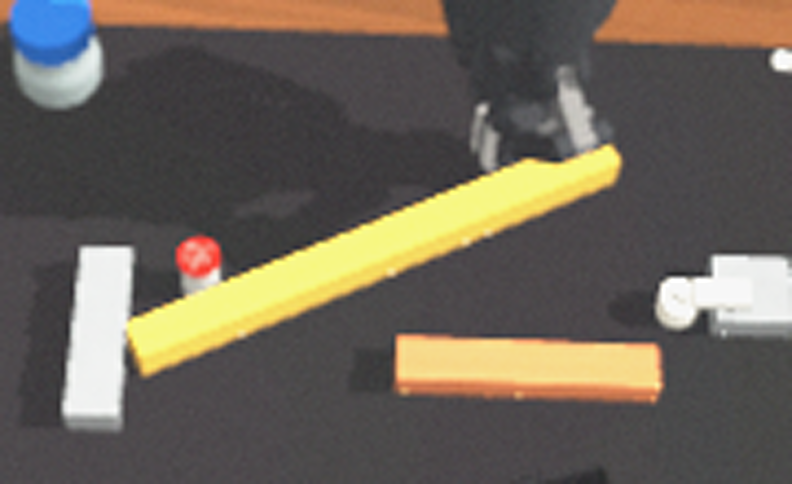

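The bar is swinging about the post: the free end is now at (615,165) and the heel is still on the stop at (128,326). I'll continue the arc towards the roller.

```bash
python3 -m handwheel '[[3,2.1,0,0,0,-0.025,-1],[3,2.1,0,0,0,-0.025,-1],[3.1,1.9,0,0,0,-0.025,-1],[3.1,1.9,0,0,0,-0.025,-1],[3.2,1.7,0,0,0,-0.025,-1],[3.2,1.7,0,0,0,-0.025,-1],[3.2,1.6,0,0,0,-0.025,-1],[3.2,1.6,0,0,0,-0.025,-1],[0,0,0,0,0,0,-1]]'
python3 -m handwheel '[[3.3,1.4,0,0,0,-0.025,-1],[3.4,1.4,0,0,0,-0.025,-1],[0,0,0,0,0,0,-1]]'
```

```text
clock: 11.25
tool_pos: [0.5774, 0.1079, 0.0248]
ee_rot: [1.769, 2.596, 0.0]
wrist_force: [-0.0, -0.3, -0.9]
grip_width: -0.005
clock: 11.62
tool_pos: [0.5841, 0.1107, 0.0248]
ee_rot: [1.833, 2.551, 0.0]
wrist_force: [-0.4, 0.1, -0.3]
grip_width: -0.003
```

```bash
python3 -m handwheel '[[2,0.8,0,0,0,-0.015,-1],[2,0.7,0,0,0,-0.015,-1],[0,0,0,0,0,0,-1]]'
python3 -m handwheel '[[2,0.7,0,0,0,-0.015,-1],[1.5,0.5,0,0,0,-0.01,-1],[0,0,0,0,0,0,-1]]'
python3 - <<'E'
from h import *
c=capture("scene");s=sense()
cv2.imwrite("pics/sc7.png",cv2.resize(c["image"][160:270,260:440,::-1],None,fx=4.4,fy=4.4,interpolation=cv2.INTER_CUBIC))
E
```

```text
clock: 12.0
tool_pos: [0.5879, 0.1122, 0.0248]
ee_rot: [1.871, 2.523, 0.0]
wrist_force: [-0.8, 0.8, -0.3]
grip_width: 0.0
clock: 12.38
tool_pos: [0.5914, 0.1133, 0.0248]
ee_rot: [1.902, 2.5, 0.0]
wrist_force: [-0.9, 0.7, 0.4]
grip_width: 0.005
```

View pics/sc7.png

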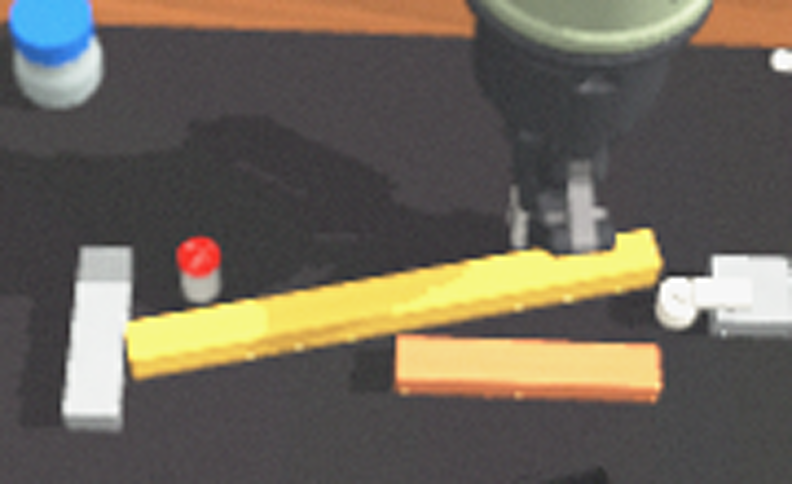

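Scene crop: the free end's leading corner is at (660,272), about to meet the roller at (677,300). The heel corner is on the stop at (126,326), with a slight gap between the bar and the post. Next come small steps with force checks.

```bash
python3 -m handwheel '[[1.2,0.3,0,0,0,-0.009,-1],[1.2,0.3,0,0,0,-0.009,-1],[1.2,0.3,0,0,0,-0.009,-1],[0,0,0,0,0,0,-1]]'
python3 -m handwheel '[[1,0.2,0,0,0,-0.008,-1],[1,0.2,0,0,0,-0.008,-1],[0,0,0,0,0,0,-1]]'
python3 -m handwheel '[[1,0.2,0,0,0,-0.008,-1],[1,0.2,0,0,0,-0.008,-1],[0,0,0,0,0,0,-1]]'
```

```text
clock: 12.92
tool_pos: [0.5949, 0.1142, 0.0248]
ee_rot: [1.936, 2.474, 0.0]
wrist_force: [-1.4, 0.8, -0.2]
grip_width: -0.004
clock: 13.3
tool_pos: [0.5969, 0.1146, 0.0248]
ee_rot: [1.956, 2.458, 0.0]
wrist_force: [-1.2, 0.6, 0.6]
grip_width: -0.001
clock: 13.68
tool_pos: [0.5984, 0.1151, 0.0246]
ee_rot: [-1.975, -2.442, 0.001]
wrist_force: [-5.1, 0.4, 1.4]
grip_width: 0.0
```

```bash
python3 -m handwheel '[[0.9,0.1,0,0,0,-0.007,-1],[0,0,0,0,0,0,-1]]'
python3 -m handwheel '[[0.9,0.1,0,0,0,-0.007,-1],[0,0,0,0,0,0,-1]]'
python3 -m handwheel '[[0.9,0.1,0,0,0,-0.007,-1],[0,0,0,0,0,0,-1]]'
```

```text
clock: 13.92
tool_pos: [0.599, 0.1153, 0.0246]
ee_rot: [-1.983, -2.435, 0.001]
wrist_force: [-6.7, 1.3, 2.5]
grip_width: 0.004
clock: 14.18
tool_pos: [0.6001, 0.1156, 0.0247]
ee_rot: [-1.992, -2.428, 0.001]
wrist_force: [-5.8, 2.4, 1.9]
grip_width: 0.002
clock: 14.42
tool_pos: [0.6013, 0.1155, 0.0247]
ee_rot: [-2.001, -2.422, 0.0]
wrist_force: [-4.8, 1.4, 1.4]
grip_width: 0.001
```

```bash
python3 -m handwheel '[[0.9,0.1,0,0,0,-0.007,-1],[0.9,0.1,0,0,0,-0.007,-1],[0,0,0,0,0,0,-1]]'
python3 -m handwheel '[[0.9,0.1,0,0,0,-0.007,-1],[0.9,0.1,0,0,0,-0.007,-1],[0,0,0,0,0,0,-1]]'
python3 -m handwheel '[[0.9,0.1,0,0,0,-0.007,-1],[0.9,0.1,0,0,0,-0.007,-1],[0,0,0,0,0,0,-1]]'
python3 - <<'E'
from h import *
s=sense();print("tcp jig",inv(Q,s["tool_pos"][:2])*1000,"yaw-jig",yaw(s)[0]-Q[2])
E
```

```text
clock: 14.8
tool_pos: [0.6037, 0.1154, 0.0248]
ee_rot: [2.018, 2.407, 0.0]
wrist_force: [-1.6, 1.0, 2.1]
grip_width: -0.003
clock: 15.18
tool_pos: [0.6053, 0.1157, 0.0248]
ee_rot: [2.035, 2.394, 0.0]
wrist_force: [-1.2, -0.0, 1.4]
grip_width: 0.004
clock: 15.55
tool_pos: [0.6065, 0.1161, 0.0247]
ee_rot: [-2.051, -2.379, 0.001]
wrist_force: [-5.4, 1.8, 1.9]
grip_width: 0.001
tcp jig [-32.18095422  58.78273117] yaw-jig 0.029313089086601768
```

```bash
python3 - <<'E'
from h import *
c=capture("scene");s=sense()
cv2.imwrite("pics/sc8.png",cv2.resize(c["image"][160:270,260:440,::-1],None,fx=4.4,fy=4.4,interpolation=cv2.INTER_CUBIC))
E
```

```text
(no output)
```

View pics/sc8.png

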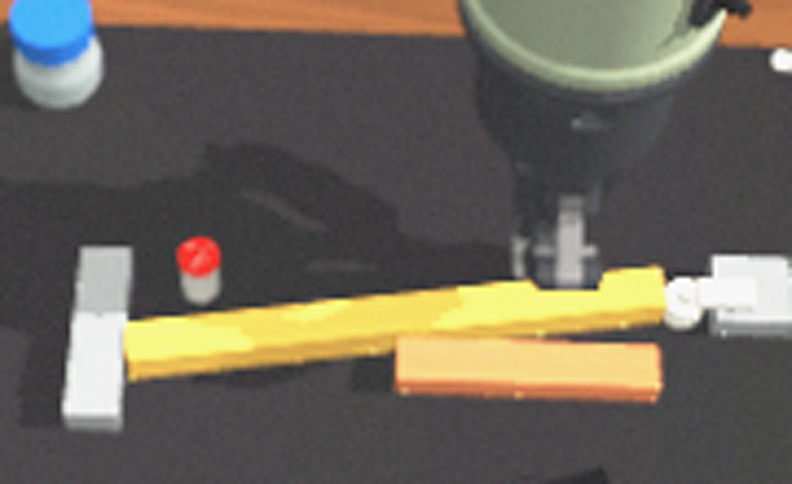

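Scene crop: the bar touches the fence's near corner at (397,337). The heel sits at (125,325), about 6 mm off the post. The free end (663,295) has pushed the roller back to (684,300). A push nearer the free end gives better leverage with less fence force, so I'll shift the pusher 20 mm along +y.

```bash
python3 -m handwheel '[[-4,-0.5,0,0,0,0,-1],[-1.2,10,0,0,0,0,-1],[-1.2,10,0,0,0,-0.02,-1],[0,0,0,0,0,0,-1],[1.5,0.2,0,0,0,-0.01,-1],[1.5,0.2,0,0,0,0,-1],[0,0,0,0,0,0,-1]]'
python3 -m handwheel '[[1,0.1,0,0,0,0,-1],[0,0,0,0,0,0,-1]]'
python3 -m handwheel '[[1,0.1,0,0,0,0,-1],[0,0,0,0,0,0,-1]]'
python3 -m handwheel '[[0.8,0.1,0,0,0,0,-1],[0,0,0,0,0,0,-1]]'
```

```text
clock: 16.48
tool_pos: [0.6025, 0.1364, 0.0245]
ee_rot: [-2.085, -2.347, 0.002]
wrist_force: [-7.1, 4.5, 3.1]
grip_width: 0.002
clock: 16.73
tool_pos: [0.6034, 0.1364, 0.0245]
ee_rot: [-2.085, -2.347, 0.002]
wrist_force: [-8.5, 3.1, 3.6]
grip_width: -0.004
clock: 16.98
tool_pos: [0.6045, 0.1366, 0.0245]
ee_rot: [-2.085, -2.347, 0.002]
wrist_force: [-7.6, 4.5, 3.1]
grip_width: -0.004
clock: 17.23
tool_pos: [0.6053, 0.1364, 0.0244]
ee_rot: [-2.085, -2.347, 0.002]
wrist_force: [-6.2, 2.8, 0.7]
grip_width: -0.003
```

```bash
python3 -m handwheel '[[0.8,0.1,0,0,0,0,-1],[0.8,0.1,0,0,0,0,-1],[0,0,0,0,0,0,-1]]'
python3 -m handwheel '[[0.8,0.1,0,0,0,0,-1],[0.8,0.1,0,0,0,0,-1],[0,0,0,0,0,0,-1]]'
python3 -m handwheel '[[0.8,0.1,0,0,0,0,-1],[0,0,0,0,0,0,-1]]'
```

```text
clock: 17.6
tool_pos: [0.607, 0.1367, 0.0244]
ee_rot: [-2.085, -2.347, 0.002]
wrist_force: [-6.7, 3.1, 1.0]
grip_width: 0.002
clock: 17.98
tool_pos: [0.6086, 0.1368, 0.0244]
ee_rot: [-2.085, -2.347, 0.002]
wrist_force: [-7.4, 2.9, -0.2]
grip_width: -0.001
clock: 18.23
tool_pos: [0.6093, 0.1371, 0.0244]
ee_rot: [-2.085, -2.347, 0.002]
wrist_force: [-6.6, 3.6, 0.9]
grip_width: -0.0
```

```bash
python3 -m handwheel '[[0.8,0.1,0,0,0,0,-1],[0,0,0,0,0,0,-1]]'
python3 -m handwheel '[[0.8,0.1,0,0,0,0,-1],[0,0,0,0,0,0,-1]]'
python3 -m handwheel '[[0.8,0.1,0,0,0,0,-1],[0,0,0,0,0,0,-1]]'
python3 -m handwheel '[[0.8,0.1,0,0,0,0,-1],[0,0,0,0,0,0,-1]]'
```

```text
clock: 18.48
tool_pos: [0.6103, 0.1371, 0.0244]
ee_rot: [-2.085, -2.347, 0.002]
wrist_force: [-5.5, 3.6, 0.4]
grip_width: -0.001
clock: 18.73
tool_pos: [0.6118, 0.1368, 0.0246]
ee_rot: [-2.087, -2.348, 0.0]
wrist_force: [-2.6, 1.4, -0.2]
grip_width: 0.001
clock: 18.98
tool_pos: [0.6133, 0.1366, 0.025]
ee_rot: [2.087, 2.347, 0.001]
wrist_force: [-0.3, -0.3, -0.2]
grip_width: 0.006
clock: 19.23
tool_pos: [0.6137, 0.1369, 0.0249]
ee_rot: [2.087, 2.348, 0.0]
wrist_force: [-0.1, 0.4, -0.6]
grip_width: -0.0
```

The force fell away, so the bar has snapped in behind the roller. Pressing now.

```bash
python3 -m handwheel '[[0.8,0.1,0,0,0,0,-1],[0,0,0,0,0,0,-1]]'
python3 -m handwheel '[[0.6,0.1,0,0,0,0,-1],[0,0,0,0,0,0,-1]]'
python3 - <<'E'
from h import *
c=capture("scene")
cv2.imwrite("pics/sc9.png",cv2.resize(c["image"][160:270,260:440,::-1],None,fx=4.4,fy=4.4,interpolation=cv2.INTER_CUBIC))
E
```

```text
clock: 19.48
tool_pos: [0.6141, 0.137, 0.0247]
ee_rot: [-2.086, -2.348, 0.001]
wrist_force: [-1.6, -0.9, 1.6]
grip_width: 0.003
clock: 19.73
tool_pos: [0.6143, 0.137, 0.0247]
ee_rot: [-2.086, -2.348, 0.002]
wrist_force: [-6.2, -1.5, 2.4]
grip_width: -0.003
```

View pics/sc9.png

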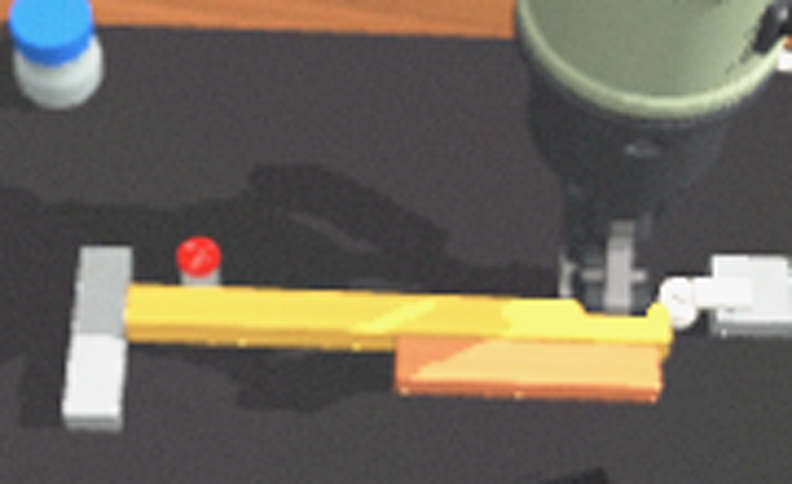

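Scene crop: the bar lies along the fence, heel on the stop at (127,310) and free end (668,325), with the roller at (678,300) sprung in behind its near edge. Raising the press in small steps.

```bash
python3 -m handwheel '[[0.6,0.1,0,0,0,0,-1],[0,0,0,0,0,0,-1]]'
python3 -m handwheel '[[0.4,0,0,0,0,0,-1],[0,0,0,0,0,0,-1]]'
```

```text
clock: 20.02
tool_pos: [0.6144, 0.1371, 0.0246]
ee_rot: [-2.086, -2.347, 0.003]
wrist_force: [-9.2, -1.3, 4.9]
grip_width: 0.001
clock: 20.27
tool_pos: [0.6145, 0.137, 0.0245]
ee_rot: [-2.085, -2.347, 0.004]
wrist_force: [-11.0, -2.2, 6.4]
grip_width: -0.003
```

```bash
python3 -m handwheel '[[0.5,0,0,0,0,0,-1],[0,0,0,0,0,0,-1]]'
python3 -m handwheel '[[0.4,0,0,0,0,0,-1],[0,0,0,0,0,0,-1],[0,0,0,0,0,0,-1]]'
```

```text
clock: 20.52
tool_pos: [0.6146, 0.1371, 0.0245]
ee_rot: [-2.085, -2.347, 0.005]
wrist_force: [-12.9, -2.4, 8.2]
grip_width: 0.001
clock: 20.9
tool_pos: [0.6146, 0.1371, 0.0244]
ee_rot: [-2.084, -2.346, 0.005]
wrist_force: [-15.1, -2.0, 9.9]
grip_width: -0.001
```

```bash
python3 -m handwheel '[[0.4,0,0,0,0,0,-1],[0,0,0,0,0,0,-1],[0,0,0,0,0,0,-1],[0,0,0,0,0,0,-1],[0,0,0,0,0,0,-1],[0,0,0,0,0,0,-1],[0,0,0,0,0,0,-1],[0,0,0,0,0,0,-1]]'
python3 -m handwheel '[[-0.7,0,0,0,0,0,-1],[-1,0,0,0,0,0,-1],[-1,0,0,0,0,0,-1],[-2,-0.2,0,0,0,0,-1],[-5,-0.5,0,0,0,0,-1],[-12,-1.5,0,0,0,0,-1],[0,0,30,0,0,0,-1],[0,0,50,0,0,0,-1],[-30,0,40,0,0,0,-1],[0,0,0,0,0,0,-1]]'
python3 - <<'E'
from h import *
c=capture("scene");print(sense()["wrist_force"])
cv2.imwrite("pics/sc10.png",cv2.resize(c["image"][160:270,260:440,::-1],None,fx=4.4,fy=4.4,interpolation=cv2.INTER_CUBIC))
E
```

```text
clock: 21.9
tool_pos: [0.6147, 0.1371, 0.0243]
ee_rot: [-2.084, -2.346, 0.006]
wrist_force: [-18.1, -2.1, 10.9]
grip_width: -0.002
clock: 23.15
tool_pos: [0.5648, 0.1355, 0.1475]
ee_rot: [2.086, 2.348, 0.005]
wrist_force: [1.1, -0.3, 0.1]
grip_width: -0.001
[-0.35719607 -0.20767639 -0.84133017]
```

View pics/sc10.png

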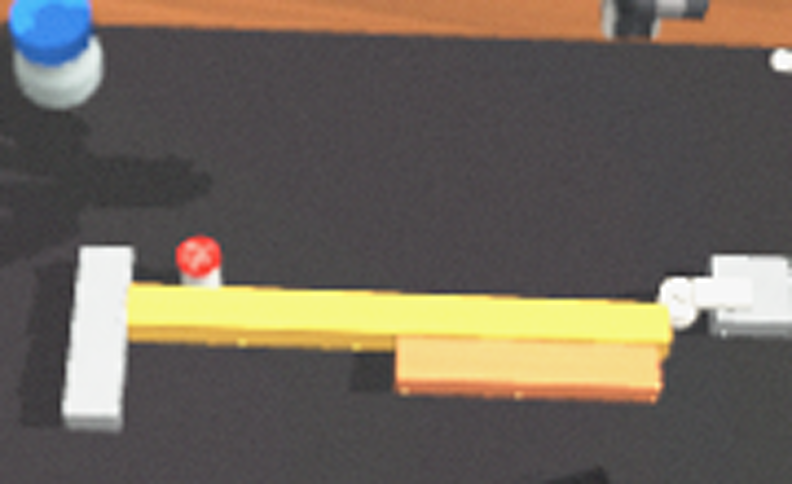

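The bar is still flush on the fence with the roller at (678,300) behind it and the arm clear. I'll do a numeric check, then hand in.

```bash
python3 - <<'E'
from h import *
c=capture("scene"); f=lambda p:(np.array(p,float)+.5)/4.4-.5+[260,160]
b,e=fit(c,None,[(-9,0,28),(-9,230,28),(9,230,28)],f([(128,285),(668,303),(670,342)]),[.62,-.06,.12]);print(b,e.tolist())
report([.6444,.06135,.1236],b);report(Q,b)
sign_off()
E
```

```text
[ 0.65849647 -0.05390663  0.11880129] [[-0.3, -0.0], [0.1, 0.2], [0.2, -0.2]]
bar in jig [  -0.22054154 -116.11525669] ang -0.0047987104758869525 corner [  -9.22043792 -116.07206846] post in bar [-18.42856053  31.02718094]
bar in jig [  -0.59236522 -116.14042538] ang 0.00035128952411304926 corner [  -9.59236466 -116.14358698] post in bar [-17.89669437  31.14671422]
the job is handed in; nothing more can be done
```

The bar is home: it lies against the copper fence with its heel on the heel stop, the roller has sprung in behind it, and the job is handed in. No verdict came back.

**What I did**
- I gripped the bar and slid it flat until its heel was in the corner, at about 0.55 rad from the jig. A camera fit just before the last small nudge onto the post put the heel corner at jig y -114 mm and the post at about -17.7 mm in the bar frame.
- I then let go and pushed with shut fingers to swing the bar past the roller.
- Partway through, the bar had drifted a few millimetres off the post and was touching the fence's near corner. I moved the push point 20 mm nearer the free end, and it went in without exceeding about 9 N.
- I pressed it home for about 1 s, with the wrist force ending at 18 N (aim 16 N, limit 28 N), then backed off. The clock was about 23 s at the end.

**Last checks**
- **Angle:** the final camera fit put the bar within 0.005 rad of the fence line.
- **Heel:** the fit gave x about -0.4 mm and y about -116 mm. The stop face is at -115 mm, so that agrees within the camera's 2 mm error.
- **Roller and arm:** the last picture shows the roller back in behind the bar and the arm clear of everything.
- **Loose items:** the jar was unmoved in the last picture. The stone box and ingot were outside that crop, so I didn't check them at the end, but the arm never went near them.
- **Fence and post forces:** I never measured these directly, only through the wrist.

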